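# Unclip the battery packs from the charger and stow them in the drawer

## Robot

A 7-joint arm with a two-finger parallel gripper is mounted at the origin on the work surface. World frame = base frame: x ahead of the robot, y to its left, z up, the work surface at z = 0. Lengths are in mm, angles in rad, forces in N, time in s.
With the tool pointing down it reaches from about 350 to 775 mm from the base axis. Payload 3.1 kg.
Tool frame: the origin (TCP) lies at the very end of the fingers, on their centre line; the grasp point (between the pads) lies 19 mm behind it; z points along the fingers, y is the line along which they close (so a half turn about z gives the same grasp; the last joint's range is limited). The gripper opens to 85 mm and grips with 20 to 120 N. Pads are 22 mm wide; open, the fingers measure 114 mm over their backs; the gripper's body (76 mm by 85 mm) begins 54 mm behind the grasp point. The pads swing forward as they close: fully open they stand 13 mm farther back than shut.
Start: joints at [-1.326, 0.311, 0.014, 1.512, -0.004, 1.319, -0.027], TCP at [155.559, 527.559, 231.304] pointing down, gripper open.
Joint ranges: [-2.7, 2.7], [-0.3, 1.91], [-1.27, 1.3], [0.12, 2.57], [-1.44, 4.58], [0.2, 2.03], [-3.05, 3.05]. Speed limits (rad/s): [2.79, 2.79, 3.14, 3.14, 3.14, 3.14, 3.14].

## Interface

Orientations are given as a unit quaternion [w, x, y, z].
In Python, from plant import * gives the robot as it stands.
- The arm moves only by the tool apply_moves, never from a script. Its argument "motion" is a list of rows, each a list of 4 numbers: the shift along the tool's x, y, z in cm, then the turn about the tool's z in degrees. A call has 1 to 20 rows; each row shifts and turns the commanded pose from where the row before left it, along the tool's axes as they then stand; what a row does not reach is not made up. A row lasts 1/8 s, in which the tool goes at most 62.5 mm and 10.7 degrees, less where a joint would pass 70% of its speed; a pose out of reach is approached as far as the arm can. A call is refused whole if a number of a shift passes 6.25 or a number of a turn 10.7, either way. A call with a gripper value outside its range is refused whole. "gripper" is the opening, from 0 (shut) to 1 (fully open), set as the call begins (left out, the last holds). The fingers move at their own pace and stop on an object; "grip_force" is the grip in N (left out, the last holds). Time passes only in rows, so rows that do not move let the fingers close. It gives the time, the measured TCP pose, the force, the opening and the grip force at its end, in the units of the state.
- sense(): the state, without advancing time (a new reading comes with each control period).
- snapshot(name): name is "scene" or "top" or "wrist"; returns a dict with "color" (384x512x3 uint8, red, green, blue), "camera_matrix" (3x3 intrinsics, pixels), "D" ([k1, k2, p1, p2, k3] as OpenCV has them; the pictures are not rectified), "R" (3x3) and "t" (3): a world point X has camera coordinates R X + t. Camera axes: x right, y down, z forward; pixel columns grow to the right and rows downward; lengths in mm; the calibration is good to about 2 mm. A picture is of the moment at which its call begins. There is no depth.
- sign_off(): hands the job in; it is judged then, once.
The state is a dict: "t": time; "joint_pos": joint angles; "qvel": joint speeds; "effort": joint torques, N m; "eef_pos": TCP position; "eef_rot": TCP orientation; "contact_force": force on the tool from outside, world axes, zero at the start; "ft_torque": the same for the moment, N m; "opening": finger opening in mm; "finger_force": force on a finger pad.
Only numpy, scipy, OpenCV 4.12 (cv2) and the standard library are available. Lean on these libraries where they do the work, as an engineer would, in place of code of your own. Each camera call takes 0.05 s, during which the arm holds its last target. There are 200 camera calls.

## Task

Pack up the engraver's batteries: pull the drawer of the little wooden cabinet out to its stop, put every battery pack into it - pull those in the charger off their spring clips, and take those standing on the bench too - and push the drawer fully shut. Packs may stand or lie in the drawer, each on its floor. Don't knock over the glass tumbler between charger and cabinet.

Things in the scene. Friction and masses are not known exactly. Their poses are not given: they have to be found in the camera images.
- charger: grey charger fixed to the bench, 115 (x) x 275 (y) x 34 mm high; three wells 43 mm square in a row at y +85, 0, -85 mm. Spring clips in each well bite into grooves in a pack's foot: the pack comes off straight up with a pull of 10 to 20 N over the first 12 mm, and is clear once 30 mm up. Origin on the bench under its centre; its front (-x) faces the robot.
- pack0: battery pack, 78 mm tall, 0.24 kg: dark 50 x 50 x 48 mm body on a grey 40 x 40 x 30 mm foot. Origin on its centre line 40 mm above its underside; z runs from foot to top. Snapped into the left (charger y +85 mm) well of the charger, foot down, underside 6 mm above the bench, at the charger's yaw. May be absent.
- pack1: battery pack, 78 mm tall, 0.24 kg: dark 50 x 50 x 48 mm body on a grey 40 x 40 x 30 mm foot. Origin on its centre line 40 mm above its underside; z runs from foot to top. Snapped into the middle well of the charger, foot down, underside 6 mm above the bench, at the charger's yaw. May be absent.
- pack2: battery pack, 78 mm tall, 0.24 kg: dark 50 x 50 x 48 mm body on a grey 40 x 40 x 30 mm foot. Origin on its centre line 40 mm above its underside; z runs from foot to top. Snapped into the right (charger y -85 mm) well of the charger, foot down, underside 6 mm above the bench, at the charger's yaw. May be absent.
- pack3: battery pack, 78 mm tall, 0.24 kg: dark 50 x 50 x 48 mm body on a grey 40 x 40 x 30 mm foot. Origin on its centre line 40 mm above its underside; z runs from foot to top. It stands foot down, loose on the bench in front of the charger. Always present.
- pack4: battery pack, 78 mm tall, 0.24 kg: dark 50 x 50 x 48 mm body on a grey 40 x 40 x 30 mm foot. Origin on its centre line 40 mm above its underside; z runs from foot to top. It stands foot down, loose on the bench in front of the charger. It may be absent.
- drawer (a joint): how far the drawer is out, in m: 0 shut, 0.165 at its stop. It slides stiffly (about 2 N) and stays where it is left; it moves along -x of point drawer_handle.
- cabinet: one-drawer wooden cabinet fixed to the bench, 290 mm wide, 205 mm deep, top 125 mm above the bench, open tray of glass samples on top at the back. Origin on the bench, on its middle line, 70 mm in front of its carcass; +x points into it.
- drawer_handle (a point): middle of the drawer's steel bar handle: a level bar 11 mm thick, 120 mm long along its y, 95 mm above the bench and 35 mm in front of the drawer front (15 mm thick, its upper edge 22 mm above the bar). +x points into the cabinet, z up.
- drawer_in (a point): centre of the drawer's inner floor, 19 mm above the bench, 140 mm behind the handle bar; moves with the drawer. +x into the cabinet, z up. Inside 170 mm (x) by 250 mm (y); side walls 50 mm high. At the stop all but the last 10 mm stands clear of the cabinet. Packs standing or lying on the floor pass under the cabinet top (16 mm to spare), one upon another do not.
- tumbler: clear glass tumbler, 60 mm across, 90 mm high, standing between the charger and the cabinet; a bystander. Origin at the centre of its underside, z up.

How it is judged (in metres and radians):
On the way, in this order (a step that is already met when the one before it is completed fails the run):
1. the drawer is pulled out to its stop (value of joint drawer above 0.157 m), for 0.2 s.
2. every battery pack that is present lies or stands on the drawer's floor (x of pack0 in the frame of drawer_in between -0.08 and 0.08 m and y of pack0 in the frame of drawer_in between -0.12 and 0.12 m and z of pack0 in the frame of drawer_in between 0.012 and 0.055 m and x of pack1 in the frame of drawer_in between -0.08 and 0.08 m and y of pack1 in the frame of drawer_in between -0.12 and 0.12 m and z of pack1 in the frame of drawer_in between 0.012 and 0.055 m and x of pack2 in the frame of drawer_in between -0.08 and 0.08 m and y of pack2 in the frame of drawer_in between -0.12 and 0.12 m and z of pack2 in the frame of drawer_in between 0.012 and 0.055 m and x of pack3 in the frame of drawer_in between -0.08 and 0.08 m and y of pack3 in the frame of drawer_in between -0.12 and 0.12 m and z of pack3 in the frame of drawer_in between 0.012 and 0.055 m and x of pack4 in the frame of drawer_in between -0.08 and 0.08 m and y of pack4 in the frame of drawer_in between -0.12 and 0.12 m and z of pack4 in the frame of drawer_in between 0.012 and 0.055 m), for 0.2 s.
At the end, for the whole second after the job is handed in: the drawer is within 8 mm of shut and every present pack is at rest in it (origin within 80 mm in x and 120 mm in y of the middle of its floor and 12 to 55 mm above it) (all of step 2 and value of joint drawer below 0.008 m and linear speed of each of pack0, pack1, pack2, pack3, pack4 below 0.03 m/s); the robot touches nothing.
It fails at once if the tumbler is knocked over (tilted more than 0.6 rad) (angle between tumbler's own z axis and vertical above 0.6 rad).
Of pack0, pack1, pack2, pack4 only 3 to 4 are there at a start; the rules pass over those that are not, and their reading is None.
At some moment in a run one of pack3, pack4 may be knocked a few centimetres aside while the robot is not near it.
Once in a run the grip may slacken for a moment while it holds something.
It also fails if it takes over 210 s, if anything falls off the work surface, if the arm or the gripper's body presses on something with over 40 N, if the wrist force passes 120 N, or if a joint passes its speed limit or range.

## Working session

There is one attempt and no reset: what is moved stays moved. The work goes in short steps, Python scripts to look and compute and a tool call to move; the robot and the scene stay as the last step left them, time stands still between calls to the robot, and variables do not carry over. Pictures are saved under pics/ and viewed, at most 14 in all, crops included, and the job is handed in when it is done.

Besides the shell and the picture viewer there is one more tool, called after "Call:" as name(argument=value, ...) on one line, values as JSON. apply_moves: Moves the arm, as the interface text tells. Its arguments: {"type":"object","properties":{"motion":{"type":"array"},"gripper":{"type":"number"},"grip_force":{"type":"number"}},"required":["motion"]}

```bash
ls; mkdir -p pics; cat > h.py <<'E'
from plant import *
import numpy as np, cv2
def snap(n,f):
    s=snapshot(n); cv2.imwrite('pics/'+f+'.png',s['color'][:,:,::-1]); np.savez('pics/'+f+'.npz',**s); return s
def ray(s,uv):
    p=cv2.undistortPoints(np.array([[uv]],float),s['camera_matrix'],s['D'])[0,0]
    R=np.array(s['R']);t=np.array(s['t']).ravel()
    return -R.T@t, R.T@np.array([p[0],p[1],1])
def onz(s,uv,z):
    c,d=ray(s,uv); return (c+d*(z-c[2])/d[2]).round(1)
def proj(s,X):
    R=np.array(s['R']); r=cv2.Rodrigues(R)[0]
    return cv2.projectPoints(np.array(X,float).reshape(-1,3),r,np.array(s['t'],float).ravel(),s['camera_matrix'],s['D'])[0][:,0].round(1)
E
python3 - <<'E'
from h import *
a=snap('scene','s0');b=snap('top','t0')
for s in (a,b): print((-np.array(s['R']).T@np.array(s['t']).ravel()).round(),np.array(s['R'])[2].round(2))
st=sense();print(st)
E
```

```text
pics
[1597.  -25.  926.] [-0.77 -0.01 -0.63]
[ 377.    6. 1190.] [ 0.2  -0.01 -0.98]
{'t': 0.1, 'joint_pos': array([-1.32568442,  0.31166332,  0.01397543,  1.5128928 , -0.00441156,
        1.31921127, -0.02722783]), 'qvel': array([ 1.75319190e-03, -4.97267717e-04,  2.23098138e-04, -2.93818545e-03,
        7.11494016e-05,  2.25697525e-04,  1.19574016e-03]), 'effort': array([ 9.34758573e-04, -3.80848181e+01,  1.46816382e-01, -2.31243896e+01,
        1.24685079e-02,  8.07150558e-03, -2.32571176e-05]), 'eef_pos': array([155.3811489 , 526.91103676, 230.32156654]), 'eef_rot': array([-1.16763178e-04,  1.42883904e-01,  9.89738875e-01, -1.06557130e-03]), 'contact_force': array([ 0.84915353, -0.33407482,  0.42503955]), 'ft_torque': array([ 0.02955113, -0.01581273, -0.01815656]), 'finger_force': 0.0, 'opening': 85.43765851677148}
```

```bash
python3 -c "
import cv2
for n in('s0','t0'):
    cv2.imwrite('pics/'+n+'b.png',cv2.resize(cv2.imread('pics/'+n+'.png'),(800,600),interpolation=cv2.INTER_CUBIC))"
```

```text
(no output)
```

View pics/s0b.png

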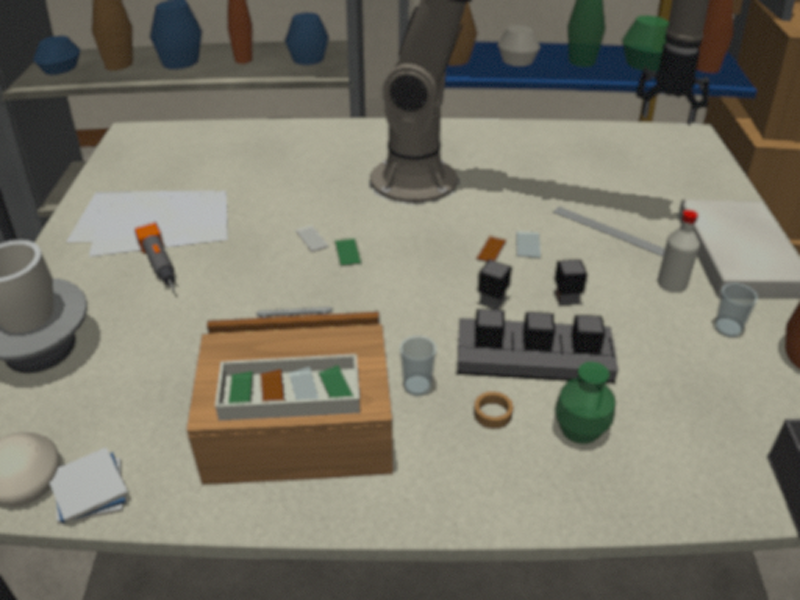

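View pics/t0b.png

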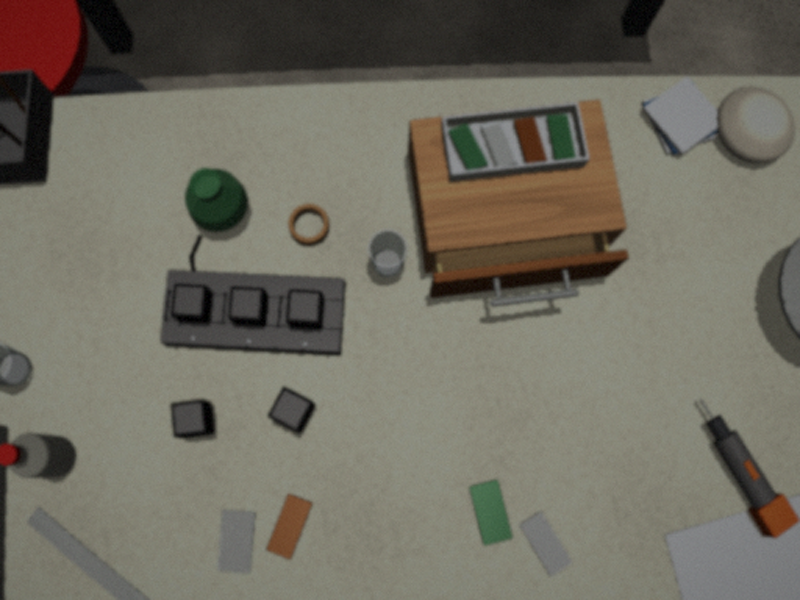

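The drawer stands slightly open. All five packs are present: three in the charger and two loose. The tumbler stands between the charger and the cabinet, at about (388,255) in the top picture. In that picture up is +x and left is +y.

```bash
python3 - <<'E'
import cv2,numpy as np
im=cv2.imread('pics/t0.png')
g=cv2.cvtColor(im,cv2.COLOR_BGR2GRAY)
print(g[178:212:2,104:160:2])
print(g[245:282:2,168:206:2])
print(g[180:200,300:380:4])
c=im[140:290,95:245]; d=im[140:215,260:410]
c=cv2.resize(c,(600,600),interpolation=cv2.INTER_CUBIC);cv2.imwrite('pics/c1.png',c)
cv2.imwrite('pics/c2.png',cv2.resize(d,(800,400),interpolation=cv2.INTER_CUBIC))
E
```

```text
[[134 102  70  74  72  69  67  66  72  72  70  68  73  69  71  70  69  72
   71  68  71  74  74  71  74  72  72  69]
 [134 102  71  68  61  63  62  68  65  67  68  69  69  71  72  67  71  70
   70  71  72  72  74  73  73  71  71  72]
 [139 100  71  63  35  35  36  33  34  36  45  44  39  41  57  71  73  72
   73  70  76  70  68  63  67  63  66  67]
 [137  92  66  62  38  61  62  63  61  58  64  55  54  25  21  48  72  72
   73  71  73  66  38  34  35  36  42  40]
 [133  80  40  49  47  67  73  69  66  71  73  75  65  30   3  20  54  71
   71  72  65  67  33  66  64  69  64  67]
 [126  72  45  48  49  69  72  69  67  70  74  73  63  29   2   6  37  64
   65  59  43  58  41  69  72  75  75  74]
 [118  65  56  41  50  67  69  67  73  72  70  70  62  28   1   5  47  70
   72  67  48  51  42  67  74  73  73  76]
 [117  58  52  44  61  67  69  69  72  70  73  70  57  20   8   6  48  74
   76  67  54  54  46  76  74  76  72  72]
 [105  47  54  40  61  71  68  76  70  68  72  70  56  17   0  14  50  70
   75  65  57  50  53  74  75  76  75  72]
 [105  49  50  38  63  70  67  68  71  72  69  
[... 3430 characters left out ...]
 127 136
  136 139]
 [126 122 118  99  98 102 106 103  99  92  92 101 108  79 127 137 135 137
  140 136]
 [136 132 130  94 101 102  96  91  90  98 107 126 128  81 135 138 136 138
  138 142]
 [136 135 131 101  95  91  89 100 107 124 128 135 135  87 133 140 136 138
  138 139]
 [139 137 130 102  92  99 102 125 128 136 139 141 135  86 131 136 136 136
  137 137]
 [139 136 132 101 110 123 130 136 138 138 138 139 125  85 119 134 138 138
  140 139]
 [141 137 131  95 130 135 137 139 138 139 135 123 104  81  97 138 140 139
  138 141]
 [139 134 136  90 139 134 138 140 134 128 122  99  82  79  78 135 137 140
  136 137]
 [137 136 141  89 139 136 136 137 124 103  97  81  78  80  83 137 136 140
  136 139]]
```

View pics/c2.png

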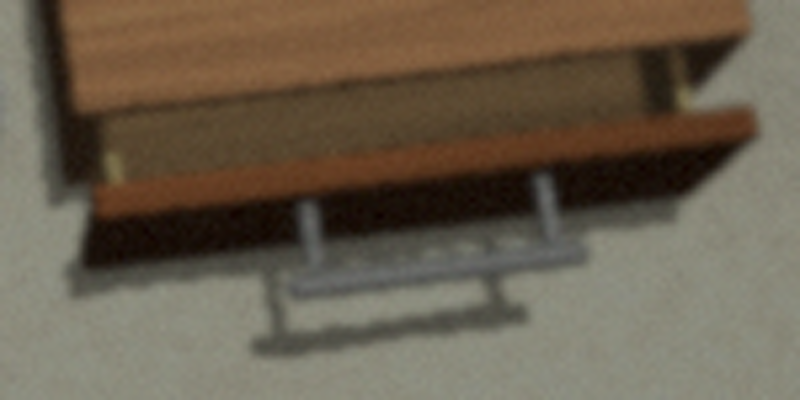

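View pics/c1.png

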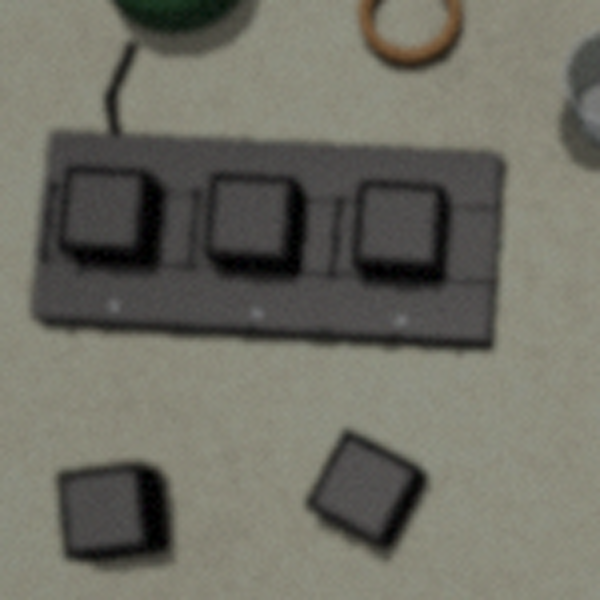

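The first crop shows the handle bar ends at about (315,193) and (369,187) in the top picture, with the drawer about 35 mm out. The second shows five square pack tops with dark rims; the two loose packs are turned about -10° and 30°.

```bash
python3 - <<'E'
from h import *
s=dict(np.load('pics/t0.npz')); im=s['color']
g=cv2.cvtColor(im,cv2.COLOR_RGB2GRAY)
k=4; G=cv2.resize(g[140:290,95:245],None,fx=k,fy=k,interpolation=cv2.INTER_CUBIC)
G=cv2.GaussianBlur(G,(5,5),0)
def P(x,y): return ((x+.5)/k-.5+95,(y+.5)/k-.5+140)
for name,cx,cy,z in [('p0',102,210,84),('p1',248,216,84),('p2',397,223,84),('L',102,510,78),('R',366,488,78)]:
    m=((G>58)&(G<100)).astype(np.uint8); m=cv2.erode(m,np.ones((5,5)))
    box=np.zeros_like(m); box[cy-50:cy+50,cx-50:cx+50]=1
    n,l=cv2.connectedComponents(m*box); l=(l==l[cy,cx]).astype(np.uint8)
    l=cv2.dilate(l,np.ones((5,5)))
    c=max(cv2.findContours(l,0,2)[0],key=cv2.contourArea)
    w=np.array([onz(s,P(*q),z)[:2] for q in c[:,0]],np.float32)
    r=cv2.minAreaRect(w); print(name,np.round(r[0],1),np.round(r[1],1),round(r[2],1), cv2.contourArea(c))
hl=onz(s,(315.3,193.4),95);hr=onz(s,(369.3,186.9),95);print('handle',hl,hr,(hl+hr)/2,np.linalg.norm(hl-hr),np.degrees(np.arctan2(*(hr-hl)[:2])))
D=lambda x,y:(260+x/5.333-.4,140+y/5.333-.4)
for q in [(97,185),(93,217),(755,110),(757,135)]: print('edge',onz(s,D(*q),117))
for q in [(75,110),(745,35)]: print('cabtop',onz(s,D(*q),125))
# charger corners
for q in [(50,130),(503,155),(493,340),(35,315)]: print('ch',onz(s,P(*q),34))
# tumbler rim (800x600 px 388,245)
print('tumb rim',onz(s,(388*.64,244*.64),90), 'base',onz(s,(387*.64,264*.64),0))
E
```

```text
p0 [621.2 292.2] [37.3 38. ] 85.7 3884.5
p1 [613.9 207.5] [38.2 38.2] 84.9 4132.5
p2 [606.7 122.6] [39.3 38.5] 84.7 4341.5
L [450.7 291.8] [38.2 39. ] 6.1 4406.0
R [459.6 145.6] [40.7 40.1] 60.8 4821.0
handle [ 599.9 -150.4   95. ] [ 610.7 -274.1   95. ] [ 605.3  -212.25   95.  ] 124.17056817136663 175.01027260527334
edge [641.4 -66.8 117. ]
edge [627.9 -64.5 117. ]
edge [ 664.9 -346.8  117. ]
edge [ 654.  -346.5  117. ]
cabtop [671.8 -58.6 125. ]
cabtop [ 695.6 -343.2  125. ]
ch [682.  337.9  34. ]
ch [656.6  64.7  34. ]
ch [545.8  73.1  34. ]
ch [569.4 344.3  34. ]
tumb rim [693.1  -3.2  90. ] base [686.3  -1.3   0. ]
```

```bash
cat >> h.py <<'E'
from scipy.spatial.transform import Rotation as Ro
def goto(x,y,z,ydir=None,st=None):
    "turn (deg, tool z) first, then shift (cm) in turned tool axes"
    st=st or sense(); p=np.array(st['eef_pos']); w,a,b,c=st['eef_rot']
    R=Ro.from_quat([a,b,c,w]).as_matrix(); yd=np.degrees(np.arctan2(R[1,1],R[0,1]))
    turn=0
    if ydir is not None:
        turn=-((ydir-yd+180)%360-180)
        R=R@Ro.from_euler('z',turn,degrees=True).as_matrix()
    d=R.T@(np.array([x,y,z])-p)/10
    print('t',round(st['t'],2),'pos',p.round(1),'ydir',round(yd,1),'tz',R[:,2].round(3),'| TURN',round(turn,1),'SHIFT',d.round(2),'rows',round(np.linalg.norm(d)/5,1))
E
python3 -c "
from h import *
goto(605.3,-212.3,230,5)"
```

```text
t 0.1 pos [155.4 526.9 230.3] ydir 73.6 tz [-0.001 -0.002 -1.   ] | TURN 68.6 SHIFT [-77.56  38.38   0.16] rows 17.3
```

Call:
apply_moves(motion=[[0,0,0,9.8],[0,0,0,9.8],[0,0,0,9.8],[0,0,0,9.8],[0,0,0,9.8],[0,0,0,9.8],[0,0,0,9.8],[-4.8,2.4,0,0],[-4.8,2.4,0,0],[-4.8,2.4,0,0],[-4.8,2.4,0,0],[-4.8,2.4,0,0],[-4.8,2.4,0,0],[-4.8,2.4,0,0],[-4.8,2.4,0,0],[-4.8,2.4,0,0],[-4.8,2.4,0,0],[-4.8,2.4,0,0],[-4.8,2.4,0,0],[-4.8,2.4,0,0]], gripper=0.36)

```text
t: 2.6
eef_pos: [521.0, -68.0, 230.9]
eef_rot: [-0.0, 0.675, 0.737, 0.0]
contact_force: [-0.3, 0.8, 0.4]
opening: 30.6
finger_force: 0.0
```

```bash
python3 -c "
from h import *
goto(605.3,-212.3,170,5);print(sense()['opening'])"
```

```text
t 2.6 pos [521.  -68.  230.9] ydir 5.0 tz [-0.     0.001 -1.   ] | TURN 0.0 SHIFT [-15.11   7.14   6.08] rows 3.6
30.606269473389208
```

Call:
apply_moves(motion=[[-3.8,1.8,1,0],[-3.8,1.8,1,0],[-3.8,1.8,1,0],[-3.7,1.7,1,0],[0,0,0,0],[0,0,0,0]])

```text
t: 3.35
eef_pos: [604.0, -210.5, 190.7]
eef_rot: [-0.001, 0.676, 0.737, 0.0]
contact_force: [-0.4, 0.5, 0.3]
opening: 30.9
finger_force: 0.0
```

```bash
python3 -c "
from h import *
goto(605.3,-212.3,78,5)
s=snap('wrist','w1')
print(proj(s,[[605.3-a*.087,-212.3+a*.996,95] for a in(-60,0,60)]),proj(s,[[605.3,-212.3,100]]))
print((-np.array(s['R']).T@np.array(s['t']).ravel()).round(),np.array(s['R']).round(2))"
```

```text
t 3.35 pos [ 604.  -210.5  190.7] ydir 5.0 tz [-0.001  0.001 -1.   ] | TURN -0.0 SHIFT [-0.21  0.12 11.27] rows 2.3
[[245.7 266.4]
 [245.7 198. ]
 [245.7 118.8]] [[245.7 200. ]]
[ 598. -133.  334.] [[ 1.    0.09 -0.  ]
 [ 0.08 -0.95  0.3 ]
 [ 0.03 -0.3  -0.95]]
```

View pics/w1.png

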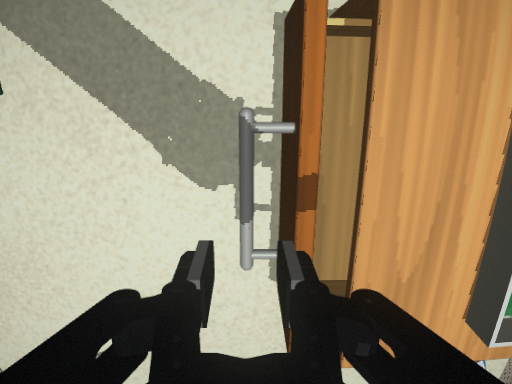

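The wrist view shows the bar at column 246, rows 111–267. That agrees with the prediction, and the fingers straddle it.

Call:
apply_moves(motion=[[-0.2,0.1,3,0],[0,0,3,0],[0,0,3,0],[0,0,2.3,0],[0,0,0,0]])

```text
t: 4.03
eef_pos: [605.4, -210.9, 78.0]
eef_rot: [-0.001, 0.675, 0.738, 0.0]
contact_force: [0.5, 0.1, 1.4]
opening: 31.0
finger_force: 0.0
```

Call:
apply_moves(motion=[[0,0,0,0],[0,0,0,0],[0,0,0,0],[0,0,0,0],[0,0,0,0]], gripper=0, grip_force=40)

```text
t: 4.65
eef_pos: [605.8, -212.1, 79.3]
eef_rot: [-0.0, 0.675, 0.737, 0.001]
contact_force: [-1.6, 3.1, 5.8]
opening: 9.4
finger_force: 39.4
```

Call:
apply_moves(motion=[[0,-0.5,0,0],[0,-1,0,0],[0,-1.5,0,0],[0,-1.5,0,0],[0,-1.5,0,0],[0,-1.5,0,0],[0,-1.5,0,0],[0,-1.5,0,0],[0,-1.5,0,0],[0,0,0,0]])

```text
t: 5.9
eef_pos: [483.8, -223.1, 79.2]
eef_rot: [-0.001, 0.676, 0.737, 0.001]
contact_force: [-2.1, 5.2, 10.3]
opening: 9.3
finger_force: 40.0
```

Call:
apply_moves(motion=[[0,-0.5,0,0],[0,-0.5,0,0],[0,-0.4,0,0],[0,-0.3,0,0],[0,0,0,0]])

```text
t: 6.52
eef_pos: [469.0, -224.5, 79.2]
eef_rot: [-0.0, 0.676, 0.737, 0.001]
contact_force: [0.2, 4.5, 8.6]
opening: 9.3
finger_force: 39.8
```

Call:
apply_moves(motion=[[0,-0.3,0,0],[0,-0.3,0,0],[0,0,0,0],[0,0,0,0]])

```text
t: 7.02
eef_pos: [468.7, -224.6, 79.3]
eef_rot: [0.004, 0.675, 0.738, 0.003]
contact_force: [11.6, 2.8, -1.8]
opening: 9.2
finger_force: 39.1
```

Call:
apply_moves(motion=[[0,0.5,0,0],[0,0,0,0],[0,0,0,0]], gripper=0.36)

```text
t: 7.4
eef_pos: [466.4, -225.9, 77.8]
eef_rot: [-0.001, 0.676, 0.737, -0.001]
contact_force: [0.6, -0.1, -1.0]
opening: 30.7
finger_force: 0.0
```

Call:
apply_moves(motion=[[0,0,0,0],[0,0,2,0],[0,0,-3,0],[0,0,-4,0],[0,0,-5,0],[0,0,-5,0],[0,0,0,0]])

```text
t: 8.28
eef_pos: [470.0, -227.5, 232.5]
eef_rot: [0.004, 0.676, 0.737, 0.002]
contact_force: [0.2, 0.0, 0.3]
opening: 30.7
finger_force: 0.0
```

```bash
python3 -c "
from h import *
goto(459.6,145.6,200,61)"
```

```text
t 8.28 pos [ 470.  -227.5  232.5] ydir 4.9 tz [ 0.008 -0.003 -1.   ] | TURN -56.1 SHIFT [19.02 32.12  3.12] rows 7.5
```

Call:
apply_moves(motion=[[0,0,0,-9.3],[0,0,0,-9.3],[0,0,0,-9.3],[0,0,0,-9.3],[0,0,0,-9.3],[0,0,0,-9.6],[2.4,4,0,0],[2.4,4,0,0],[2.4,4,0,0],[2.4,4,0,0],[2.4,4,0,0],[2.4,4,0,0],[2.4,4,0,0],[2.2,4,0,0],[0,0,0,0],[0,0,0,0]], gripper=0.8)

```text
t: 10.28
eef_pos: [456.0, 145.6, 227.3]
eef_rot: [-0.001, 0.25, 0.968, -0.001]
contact_force: [-0.1, -0.8, -0.5]
opening: 68.0
finger_force: 0.0
```

```bash
python3 - <<'E'
from h import *
goto(459.6,145.6,48,61);print(sense()['opening'])
s=snap('wrist','w2');t=snap('top','t1')
a=np.radians(-29); c,d=np.cos(a)*25,np.sin(a)*25
print('pred top',proj(s,[[459.6+i*c-j*d,145.6+i*d+j*c,78] for i,j in((1,1),(1,-1),(-1,-1),(-1,1))]).tolist())
cv2.imwrite('pics/t1c.png',cv2.resize(t['color'][100:300,90:420,::-1],(792,480),interpolation=cv2.INTER_CUBIC))
w=cv2.resize(s['color'][:,:,::-1],(500,375)); 
E
```

```text
t 10.28 pos [456.  145.6 227.3] ydir 61.0 tz [-0.002 -0.002 -1.   ] | TURN 0.0 SHIFT [-0.33  0.22 17.93] rows 3.6
67.9908202187226
pred top [[273.3, 205.7], [220.8, 205.7], [219.6, 153.8], [274.7, 153.8]]
```

View pics/t1c.png

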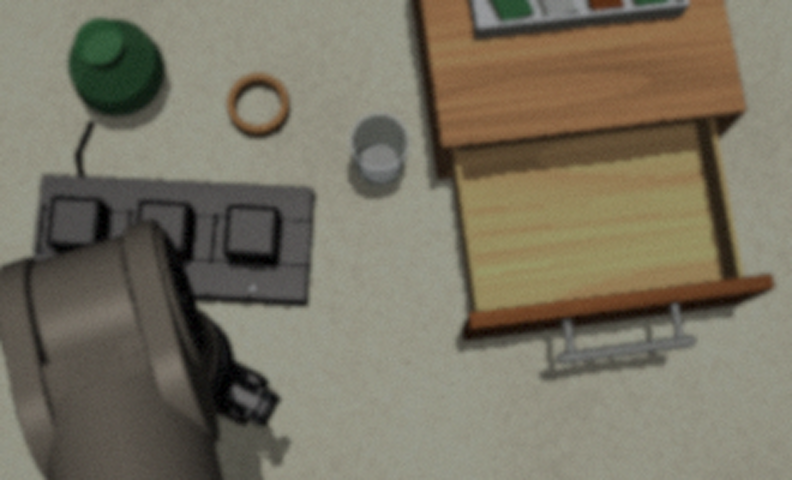

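View pics/w2.png

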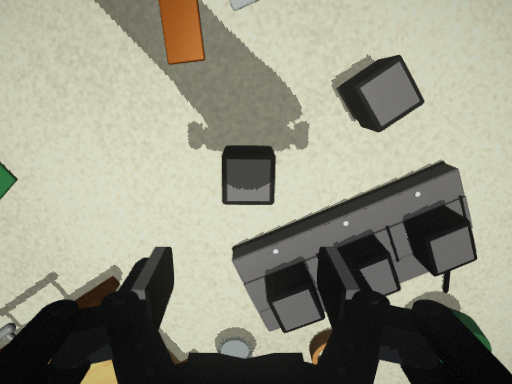

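The top view shows the drawer fully out and empty. In the wrist view the loose pack's top spans columns 222–274 and rows 158–204, as predicted, so I'll grasp it.

Call:
apply_moves(motion=[[-0.3,0.2,4,0],[0,0,4,0],[0,0,4,0],[0,0,3.5,0],[0,0,3,0],[0,0,0,0]])

```text
t: 11.12
eef_pos: [458.0, 144.8, 41.5]
eef_rot: [-0.002, 0.251, 0.968, -0.002]
contact_force: [-0.6, -0.1, -1.0]
opening: 68.1
finger_force: 0.0
```

Call:
apply_moves(motion=[[0,0,0,0],[0,0,0,0],[0,0,0,0],[0,0,0,0],[0,0,0,0]], gripper=0, grip_force=60)

```text
t: 11.75
eef_pos: [461.5, 147.0, 44.7]
eef_rot: [0.001, 0.25, 0.968, 0.001]
contact_force: [0.0, -1.6, 5.8]
opening: 49.6
finger_force: 63.2
```

```bash
python3 - <<'E'
from h import *
s=dict(np.load('pics/t1.npz'))
D=lambda x,y:(90+(x+.5)/2.4-.5,100+(y+.5)/2.4-.5)
l,r=onz(s,D(557,357),95),onz(s,D(695,341),95);print('handle',l,r,(l+r)/2,np.linalg.norm(l-r))
for q,z in [((467,320),117),((772,280),117),((770,288),117)]: print('front edge',onz(s,D(*q),z))
for q,z in [((475,312),69),((738,277),69),((456,165),69),((705,125),69)]: print('wall tops',onz(s,D(*q),z))
goto(600,100,200,95)
E
```

```text
handle [ 476.  -157.4   95. ] [ 485.6 -286.5   95. ] [ 480.8  -221.95   95.  ] 129.45644055048012
front edge [510.4 -74.8 117. ]
front edge [ 536.5 -357.3  117. ]
front edge [ 529.1 -354.7  117. ]
wall tops [523.6 -86.3  69. ]
wall tops [ 547.8 -340.5   69. ]
wall tops [667.  -75.1  69. ]
wall tops [ 699.6 -322.    69. ]
t 11.75 pos [461.5 147.   44.7] ydir 61.0 tz [ 0.003  0.001 -1.   ] | TURN -34.0 SHIFT [-13.44  -5.88 -15.49] rows 4.3
```

```bash
python3 - <<'E'
from h import *
s=dict(np.load('pics/t1.npz'));im=s['color'][:,:,::-1].copy()
k=5;x0,y0=270,140
c=cv2.resize(im[y0:y0+115,x0:x0+155],None,fx=k,fy=k,interpolation=cv2.INTER_CUBIC)
u=np.array([.9962,.0872]);v=np.array([-.0872,.9962]);h=np.array([468.8,-223])
def pt(a,b,z): 
    p=h+a*u+b*v; return (*p,z)
def dr(P,col):
    q=proj(s,P); q=((q-[x0,y0]+.5)*k-.5)
    for a,b in zip(q[:-1],q[1:]): cv2.line(c,tuple(map(int,a)),tuple(map(int,b)),col,1)
dr([pt(0,-60,95),pt(0,60,95)],(0,0,255))
dr([pt(35,-145,117),pt(35,145,117),pt(50,145,117),pt(50,-145,117),pt(35,-145,117)],(255,0,0))
dr([pt(55,-125,19),pt(55,125,19),pt(215,125,19),pt(215,-125,19),pt(55,-125,19)],(0,160,0))
cv2.imwrite('pics/ov.png',c)
E
```

```text
(no output)
```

View pics/ov.png

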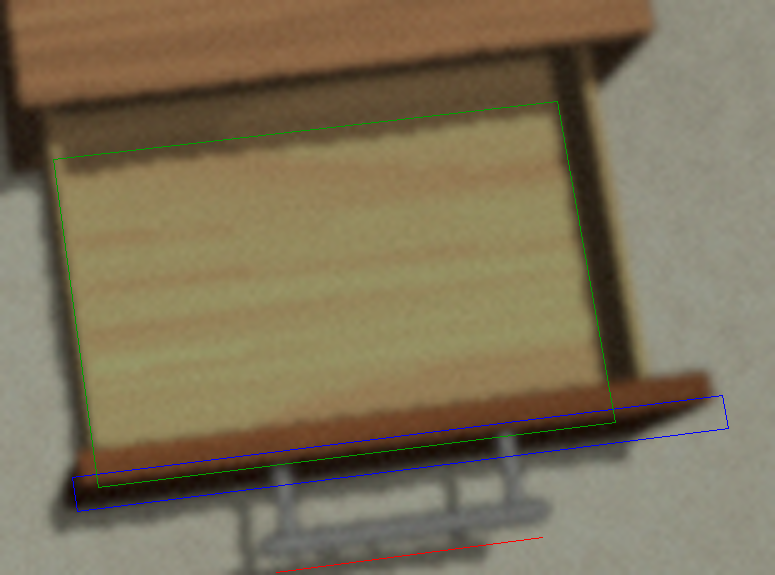

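The overlay shows that the drawer slid back about 12 mm after release, with the bar now at x≈480. I'll use that position for the first pack, then pull the drawer to its stop again.

```bash
cat >> h.py <<'E'
u=np.array([.9962,.0872]);v=np.array([-.0872,.9962])
def dl(c,x,y): return (np.array(c)+x*u+y*v).round(1)
E
python3 -c "
from h import *
p=dl((620.3,-209.8),-35,50);print(p);goto(*p,180,95)"
```

```text
[ 581.1 -163. ]
t 11.75 pos [461.5 147.   44.7] ydir 61.0 tz [ 0.003  0.001 -1.   ] | TURN -34.0 SHIFT [ -9.26 -31.92 -13.52] rows 7.2
```

Call:
apply_moves(motion=[[0,0,-2,0],[0,0,-4,0],[0,0,-4,0],[0,0,-3.5,0],[0,0,0,-8.5],[0,0,0,-8.5],[0,0,0,-8.5],[0,0,0,-8.5],[-1.2,-4,0,0],[-1.2,-4,0,0],[-1.2,-4,0,0],[-1.2,-4,0,0],[-1.2,-4,0,0],[-1.2,-4,0,0],[-1.1,-4,0,0],[-1,-4,0,0],[0,0,0,0],[0,0,0,0]])

```text
t: 14.0
eef_pos: [580.5, -162.1, 177.4]
eef_rot: [-0.001, -0.044, 0.999, 0.001]
contact_force: [0.5, 0.8, -2.7]
opening: 49.2
finger_force: 63.1
```

```bash
python3 -c "
from h import *
goto(581,-163,66,95);print(sense()['opening'])"
```

```text
t 14.0 pos [ 580.5 -162.1  177.4] ydir 95.1 tz [-0.002  0.002 -1.   ] | TURN 0.1 SHIFT [-0.06 -0.12 11.14] rows 2.2
49.17866335158766
```

Call:
apply_moves(motion=[[0,0,3.5,0],[0,0,3.5,0],[0,0,2.5,0],[0,0,1.2,0],[0,0,0.6,0],[0,0,0,0]])

```text
t: 14.75
eef_pos: [581.4, -163.1, 65.8]
eef_rot: [0.0, -0.045, 0.999, 0.0]
contact_force: [-0.2, -0.7, -3.0]
opening: 49.1
finger_force: 63.3
```

Call:
apply_moves(motion=[[0,0,0.2,0],[0,0,0.1,0],[0,0,0,0]])

```text
t: 15.12
eef_pos: [581.9, -163.7, 63.8]
eef_rot: [0.001, -0.044, 0.999, -0.0]
contact_force: [-0.8, -0.8, 4.6]
opening: 49.2
finger_force: 64.0
```

Call:
apply_moves(motion=[[0,0,0,0],[0,0,0,0],[0,0,0,0],[0,0,-2,0],[0,0,-4,0],[0,0,-5,0],[0,0,-3,0],[0,0,0,0]], gripper=0.72)

```text
t: 16.12
eef_pos: [582.8, -164.4, 205.4]
eef_rot: [0.003, -0.044, 0.999, -0.001]
contact_force: [-0.1, 1.0, -0.2]
opening: 61.5
finger_force: 0.0
```

```bash
python3 -c "
from h import *
goto(480.8,-222,200,5);print(sense()['opening'])"
```

```text
t 16.12 pos [ 582.8 -164.4  205.4] ydir 95.1 tz [ 0.006 -0.002 -1.   ] | TURN 90.1 SHIFT [ -4.85 -10.67   0.49] rows 2.3
61.51834668012045
```

Call:
apply_moves(motion=[[0,0,0,10],[0,0,0,10],[0,0,0,10],[0,0,0,10],[0,0,0,10],[0,0,0,10],[0,0,0,10],[0,0,0,10],[0,0,0,10],[-1.6,-3.6,0,0],[-1.6,-3.6,0,0],[-1.6,-3.5,0,0],[0,0,0,0],[0,0,0,0]], gripper=0.36)

```text
t: 17.88
eef_pos: [478.9, -219.7, 201.4]
eef_rot: [-0.001, 0.675, 0.738, 0.0]
contact_force: [-0.3, -0.3, -0.0]
opening: 30.9
finger_force: 0.0
```

```bash
python3 - <<'E'
from h import *
goto(480.8,-222,78,5)
s=snap('wrist','w3'); g=cv2.cvtColor(s['color'],cv2.COLOR_RGB2GRAY)
q=proj(s,[(*(np.array([480.8,-222])+b*v),95) for b in(0,30)]);print(q)
for r in q[:,1].astype(int): print(r,[int(x) for x in g[r,200:300:3]])
print(proj(s,[(*(np.array([480.8,-222])+a*u),95) for a in(-10,0,10)]))
print(s['color'][int(q[1,1]),225:265:3].tolist())
E
```

```text
t 17.88 pos [ 478.9 -219.7  201.4] ydir 5.1 tz [-0.001  0.001 -1.   ] | TURN 0.1 SHIFT [-0.26  0.18 12.34] rows 2.5
[[246.4 194.5]
 [246.5 157.7]]
194 [212, 209, 208, 206, 210, 213, 209, 204, 214, 214, 206, 206, 131, 117, 86, 95, 92, 82, 189, 211, 207, 204, 208, 212, 128, 126, 101, 40, 39, 42, 38, 38, 61, 64]
157 [124, 125, 123, 122, 124, 126, 129, 126, 125, 124, 121, 128, 133, 111, 82, 96, 93, 81, 103, 124, 129, 125, 122, 127, 131, 132, 124, 37, 38, 39, 38, 36, 66, 109]
[[234.  194.4]
 [246.4 194.5]
 [258.8 194.5]]
[[129, 130, 112], [124, 123, 109], [128, 128, 110], [133, 129, 113], [135, 136, 118], [74, 76, 70], [86, 87, 83], [99, 100, 97], [88, 89, 85], [72, 72, 68], [126, 126, 108], [126, 125, 106], [129, 129, 110], [125, 124, 107]]
```

Call:
apply_moves(motion=[[-0.2,0.1,3.3,0],[0,0,3.3,0],[0,0,3.3,0],[0,0,2.4,0],[0,0,0,0]])

```text
t: 18.55
eef_pos: [480.2, -221.3, 77.6]
eef_rot: [-0.001, 0.674, 0.738, -0.001]
contact_force: [-0.1, 0.0, 0.2]
opening: 30.6
finger_force: 0.0
```

Call:
apply_moves(motion=[[0,0,0,0],[0,0,0,0],[0,0,0,0],[0,0,0,0],[0,0,0,0]], gripper=0, grip_force=40)

```text
t: 19.18
eef_pos: [480.3, -222.1, 79.3]
eef_rot: [0.0, 0.675, 0.738, 0.0]
contact_force: [2.0, 1.4, -2.8]
opening: 9.6
finger_force: 38.9
```

Call:
apply_moves(motion=[[0,-0.5,0,0],[0,-0.5,0,0],[0,-0.5,0,0],[0,-0.4,0,0],[0,0,0,0],[0,0,0,0]])

```text
t: 19.92
eef_pos: [468.6, -223.3, 79.4]
eef_rot: [0.006, 0.674, 0.739, 0.003]
contact_force: [17.9, 0.4, -18.7]
opening: 9.1
finger_force: 39.0
```

Call:
apply_moves(motion=[[0,0.4,0,0],[0,0.2,0,0],[0,0,0,0],[0,0,0,0]])

```text
t: 20.42
eef_pos: [468.6, -223.2, 79.3]
eef_rot: [0.001, 0.675, 0.738, 0.001]
contact_force: [7.1, 0.7, -7.6]
opening: 9.4
finger_force: 40.1
```

Call:
apply_moves(motion=[[0,0,0,0],[0,0,0,0],[0,0,0,0]], gripper=0.3)

```text
t: 20.8
eef_pos: [466.2, -224.5, 79.6]
eef_rot: [0.0, 0.676, 0.737, -0.0]
contact_force: [-0.4, 0.4, 0.2]
opening: 25.4
finger_force: 0.0
```

Call:
apply_moves(motion=[[0,0,-3,0],[0,0,-4,0],[0,0,-5,0],[0,0,0,0],[0,0,0,0]])

```text
t: 21.42
eef_pos: [466.4, -223.7, 199.0]
eef_rot: [-0.0, 0.675, 0.738, 0.0]
contact_force: [-0.2, -0.2, -0.2]
opening: 25.6
finger_force: 0.0
```

```bash
python3 - <<'E'
from h import *
goto(450.7,291.8,205,96)
s=snap('wrist','w4'); g=cv2.cvtColor(s['color'],cv2.COLOR_RGB2GRAY)
q=proj(s,[(*(np.array([468.8,-223])+b*v),95) for b in(0,30)]);print(q)
for r in q[:,1].astype(int): print(r,[int(x) for x in g[r,200:300:3]])
print(proj(s,[(*(np.array([468.8,-223])+a*u),95) for a in(-10,0,10)]))
E
```

```text
t 21.43 pos [ 466.4 -223.7  199. ] ydir 5.0 tz [-0.     0.001 -1.   ] | TURN -91.0 SHIFT [-3.83 51.43 -0.56] rows 10.3
[[247.3 191.7]
 [247.4 154.4]]
191 [205, 213, 214, 216, 211, 208, 205, 205, 214, 214, 209, 209, 137, 131, 77, 89, 100, 93, 83, 205, 205, 213, 213, 212, 129, 126, 129, 42, 39, 41, 43, 37, 46, 66]
154 [127, 127, 127, 128, 128, 123, 124, 123, 126, 124, 126, 125, 127, 125, 76, 91, 100, 88, 70, 130, 128, 126, 127, 127, 129, 129, 124, 94, 37, 38, 36, 38, 42, 76]
[[234.7 191.7]
 [247.3 191.7]
 [259.9 191.7]]
```

Call:
apply_moves(motion=[[0,0,0,-10.1],[0,0,0,-10.1],[0,0,0,-10.1],[0,0,0,-10.1],[0,0,0,-10.1],[0,0,0,-10.1],[0,0,0,-10.1],[0,0,0,-10.1],[0,0,0,-10.1],[-0.4,5,0,0],[-0.4,5,0,0],[-0.4,5,0,0],[-0.4,5,0,0],[-0.4,5,0,0],[-0.4,5,0,0],[-0.4,5,0,0],[-0.4,5,0,0],[-0.4,5,0,0],[-0.3,5,0,0],[0,1.4,-1.5,0]], gripper=0.8)

```text
t: 23.98
eef_pos: [448.6, 295.2, 210.9]
eef_rot: [-0.004, -0.055, 0.998, -0.001]
contact_force: [-0.4, -0.8, 0.0]
opening: 68.4
finger_force: 0.0
```

Call:
apply_moves(motion=[[0,0,0,0],[0,0,0,0]])

```text
t: 24.22
eef_pos: [452.1, 289.4, 213.0]
eef_rot: [-0.001, -0.051, 0.999, -0.001]
contact_force: [0.5, 0.0, 0.0]
opening: 68.3
finger_force: 0.0
```

```bash
cat >> h.py <<'E'
def packtop(s,x,y,z,w=45):
    "top face rim (dark, lit ~>30) by mask around predicted place -> rect on plane z"
    g=cv2.GaussianBlur(cv2.cvtColor(s['color'],cv2.COLOR_RGB2GRAY),(3,3),0)
    q=proj(s,[(x,y,z)])[0]; m=((g>48)&(g<112)).astype(np.uint8)
    m=cv2.morphologyEx(m,cv2.MORPH_OPEN,np.ones((5,5)))
    n,l,stt,cen=cv2.connectedComponentsWithStats(m,connectivity=4); i=l[int(q[1]),int(q[0])]
    print('pred px',q,'label',i,'gray',g[int(q[1]),int(q[0])],'box',stt[i] if i else None)
    if not i: return
    c=max(cv2.findContours((l==i).astype(np.uint8),0,2)[0],key=cv2.contourArea)
    r=cv2.minAreaRect(np.array([onz(s,p,z)[:2] for p in c[:,0].astype(float)],np.float32))
    print('rect',np.round(r[0],1),np.round(r[1],1),round(r[2],1))
E
python3 - <<'E'
from h import *
goto(450.7,291.8,45,96);s=snap('wrist','w5');packtop(s,450.7,291.8,78)
E
```

```text
t 24.23 pos [452.1 289.4 213. ] ydir 95.9 tz [-0.002 -0.002 -1.   ] | TURN -0.1 SHIFT [ 0.08  0.29 16.8 ] rows 3.4
pred px [248.5 180.1] label 0 gray 188 box None
```

View pics/w5.png

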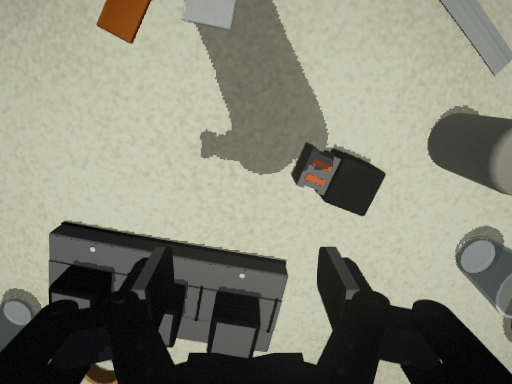

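The wrist view shows the loose pack knocked over: it lies on its side with its foot at about (312,170) and its body at about (352,182). I'll measure it lying.

```bash
python3 - <<'E'
from h import *
s=dict(np.load('pics/w5.npz'));im=s['color'];g=cv2.cvtColor(im,cv2.COLOR_RGB2GRAY)
print('cam',(-s['R'].T@s['t'].ravel()).round())
m=np.zeros_like(g); m[130:225,285:395]=(g[130:225,285:395]<95)
c=cv2.resize(im[130:225,285:395,::-1],None,fx=5,fy=5,interpolation=cv2.INTER_CUBIC)
c=cv2.convertScaleAbs(c,alpha=2.5,beta=20) ; cv2.imwrite('pics/lie.png',c)
m=((g<45)*255).astype(np.uint8); m[:130]=0;m[225:]=0;m[:,:285]=0;m[:,395:]=0
m=cv2.morphologyEx(m,cv2.MORPH_OPEN,np.ones((3,3)))
c=max(cv2.findContours(m,0,2)[0],key=cv2.contourArea)
print(cv2.approxPolyDP(c,4,True)[:,0].tolist())
for z in(50,0):
    r=cv2.minAreaRect(np.array([onz(s,p,z)[:2] for p in c[:,0].astype(float)],np.float32)); print(z,r)
E
```

```text
cam [376. 282. 356.]
[[324, 152], [341, 159], [324, 200], [363, 214], [383, 172], [335, 149]]
50 ((450.2840576171875, 388.2508850097656), (65.2900390625, 51.631046295166016), 75.52965545654297)
0 ((462.4581298828125, 405.7004699707031), (75.90409088134766, 60.08184051513672), 75.52339935302734)
```

View pics/lie.png

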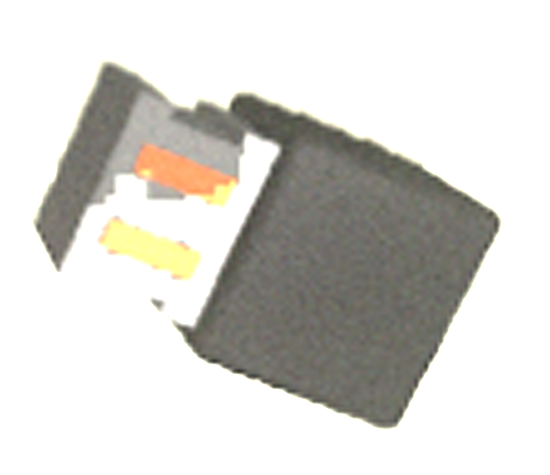

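The crop shows the lying body's upper face with corners at about (280,150), (492,232), (390,425) and (197,355) in crop pixels, with the foot to its left.

```bash
python3 - <<'E'
from h import *
s=dict(np.load('pics/w5.npz'))
w=np.array([onz(s,(285+x/5-.4,130+y/5-.4),50)[:2] for x,y in [(280,150),(492,232),(390,425),(197,355)]])
print(w.tolist(),w.mean(0)); d=np.diff(np.vstack([w,w[:1]]),axis=0);print(np.linalg.norm(d,axis=1).round(1),np.degrees(np.arctan2(d[:,1],d[:,0])).round(1))
f=np.array([onz(s,(285+x/5-.4,130+y/5-.4),45)[:2] for x,y in [(105,65),(35,225)]]);print('foot end',f)
E
```

```text
[[428.9, 378.8], [440.5, 423.9], [482.5, 412.1], [471.6, 369.9]] [455.875 396.175]
[46.6 43.6 43.6 43.6] [  75.6  -15.7 -104.5  168.2]
foot end [[417.  343.6]
 [449.7 334.7]]
```

```bash
python3 - <<'E'
from h import *
goto(456,396.2,14,165.5)
s=dict(np.load('pics/w5.npz'));print('bottle',onz(s,(432,140),60),'glass',onz(s,(480,240),90))
E
```

```text
t 24.27 pos [452.2 289.3 213.1] ydir 95.8 tz [-0.002 -0.002 -1.   ] | TURN -69.7 SHIFT [-10.5    2.29  19.89] rows 4.5
bottle [399.3 458.6  60. ] glass [482.8 514.8  90. ]
```

Call:
apply_moves(motion=[[0,0,0,-10],[0,0,0,-10],[0,0,0,-10],[0,0,0,-10],[0,0,0,-10],[0,0,0,-10],[0,0,0,-9.7],[-3.3,0.7,0,0],[-3.2,0.8,0,0],[-3.2,0.8,0,0],[0,0,0,0],[0,0,0,0]], gripper=0.85)

```text
t: 25.78
eef_pos: [454.5, 389.0, 213.7]
eef_rot: [-0.001, -0.613, 0.79, -0.001]
contact_force: [1.3, -0.7, 0.0]
opening: 72.7
finger_force: 0.0
```

```bash
python3 - <<'E'
from h import *
goto(454,388.5,14,165.5); s=snap('wrist','w6');g=cv2.cvtColor(s['color'],cv2.COLOR_RGB2GRAY)
m=((g<45)*255).astype(np.uint8); m[260:]=0;m[:,:200]=0;m[:,300:]=0
c=max(cv2.findContours(m,0,2)[0],key=cv2.contourArea);print(cv2.boundingRect(c),cv2.approxPolyDP(c,4,True)[:,0].tolist(), proj(s,[(454,388.5,50)]))
E
```

```text
t 25.77 pos [454.5 389.  213.7] ydir 165.5 tz [-0.    -0.002 -1.   ] | TURN 0.0 SHIFT [1.000e-02 5.000e-02 1.997e+01] rows 4.0
(223, 152, 51, 53) [[227, 152], [224, 202], [271, 204], [270, 153], [269, 158], [228, 158]] [[246.4 173.5]]
```

Call:
apply_moves(motion=[[0,0,4,0],[0,0,4,0],[0,0,4,0],[0,0,4,0],[0,0,3,0],[0,0,1,0],[0,0,0,0]])

```text
t: 26.7
eef_pos: [454.4, 390.2, 14.4]
eef_rot: [-0.0, -0.613, 0.79, -0.0]
contact_force: [-0.5, -0.4, 0.7]
opening: 72.9
finger_force: 0.0
```

Call:
apply_moves(motion=[[0,0,0,0],[0,0,0,0],[0,0,0,0],[0,0,0,0],[0,0,0,0],[0,0,0,0]], gripper=0, grip_force=60)

```text
t: 27.45
eef_pos: [455.0, 392.4, 16.4]
eef_rot: [0.002, -0.613, 0.79, 0.0]
contact_force: [-0.3, 0.0, 6.6]
opening: 49.0
finger_force: 64.0
```

Call:
apply_moves(motion=[[0,0,-2,0],[0,0,-4,0],[0,0,-4,0],[0,0,-4,0],[0,0,-3,0],[0,0,0,0]])

```text
t: 28.2
eef_pos: [455.4, 392.3, 186.9]
eef_rot: [0.003, -0.613, 0.79, 0.0]
contact_force: [-0.2, 0.8, -2.4]
opening: 48.9
finger_force: 63.3
```

```bash
python3 - <<'E'
from h import *
# grip point: top end at +32, foot end -46 along +x local -> span -80..-2 
p=dl((608.3,-210.8),-34,-50);print(p);goto(*p,180,95); goto(500,150,180,95)
E
```

```text
[ 578.8 -263.6]
t 28.2 pos [455.4 392.3 186.9] ydir 165.7 tz [ 0.005  0.004 -1.   ] | TURN 70.7 SHIFT [ -6.58 -66.42   0.48] rows 13.3
t 28.2 pos [455.4 392.3 186.9] ydir 165.7 tz [ 0.005  0.004 -1.   ] | TURN 70.7 SHIFT [ -2.33 -24.53   0.61] rows 4.9
```

Call:
apply_moves(motion=[[0,0,0,10.1],[0,0,0,10.1],[0,0,0,10.1],[0,0,0,10.1],[0,0,0,10.1],[0,0,0,10.1],[0,0,0,10.1],[-0.6,-5.1,0,0],[-0.6,-5.1,0,0],[-0.6,-5.1,0,0],[-0.6,-5.1,0,0],[-0.6,-5.1,0,0],[-0.6,-5.1,0,0],[-0.6,-5.1,0,0],[-0.6,-5.1,0,0],[-0.6,-5.1,0,0],[-0.6,-5.1,0,0],[-0.6,-5.1,0,0],[-0.3,-5.1,0,0],[-0.2,-5.1,0,0]])

```text
t: 30.7
eef_pos: [581.1, -264.0, 181.4]
eef_rot: [-0.002, -0.043, 0.999, 0.001]
contact_force: [0.5, -1.3, -2.2]
opening: 49.2
finger_force: 63.2
```

Call:
apply_moves(motion=[[0,0,0,0],[0,0,0,0]])

```text
t: 30.95
eef_pos: [581.0, -262.4, 181.8]
eef_rot: [-0.002, -0.043, 0.999, 0.001]
contact_force: [0.4, 0.7, -2.1]
opening: 49.0
finger_force: 63.4
```

```bash
python3 - <<'E'
from h import *
p=dl((608.3,-210.8),-28,-52);print(p);goto(*p,38,95); print(sense()['opening'])
E
```

```text
[ 584.9 -265. ]
t 30.95 pos [ 581.  -262.4  181.8] ydir 94.9 tz [-0.004  0.002 -1.   ] | TURN -0.1 SHIFT [-0.41 -0.34 14.38] rows 2.9
49.010939805942094
```

Call:
apply_moves(motion=[[-0.4,-0.3,3.5,0],[0,0,3.5,0],[0,0,3.5,0],[0,0,2.4,0],[0,0,1,0],[0,0,0.6,0],[0,0,0.2,0],[0,0,0,0]])

```text
t: 31.95
eef_pos: [586.9, -266.1, 38.2]
eef_rot: [0.001, -0.043, 0.999, -0.0]
contact_force: [0.4, 0.3, -3.5]
opening: 49.0
finger_force: 63.6
```

Call:
apply_moves(motion=[[0,0,0.2,0],[0,0,0.2,0],[0,0,0,0]])

```text
t: 32.33
eef_pos: [587.4, -266.1, 35.4]
eef_rot: [0.001, -0.043, 0.999, -0.0]
contact_force: [-1.5, 1.0, 5.1]
opening: 49.1
finger_force: 64.5
```

Call:
apply_moves(motion=[[0,0,0,0],[0,0,0,0],[0,0,0,0],[0,0,-2,0],[0,0,-4,0],[0,0,-5,0],[0,0,-5,0],[0,0,0,0]], gripper=0.75)

```text
t: 33.33
eef_pos: [589.3, -268.3, 200.8]
eef_rot: [0.006, -0.043, 0.999, -0.003]
contact_force: [0.3, -0.6, -0.6]
opening: 64.0
finger_force: 0.0
```

```bash
python3 - <<'E'
from h import *
goto(607,122.6,190,85)
E
```

```text
t 33.33 pos [ 589.3 -268.3  200.8] ydir 95.0 tz [ 0.012 -0.006 -1.   ] | TURN 10.0 SHIFT [ 1.65 39.1   0.87] rows 7.8
```

Call:
apply_moves(motion=[[0,0,0,10],[0.2,4.9,0,0],[0.2,4.9,0,0],[0.2,4.9,0,0],[0.2,4.9,0,0],[0.2,4.9,0,0],[0.2,4.9,0,0],[0.2,4.9,0,0],[0.2,4.8,0,0],[0,0,0,0],[0,0,0,0]])

```text
t: 34.7
eef_pos: [604.4, 124.2, 193.2]
eef_rot: [-0.0, 0.044, 0.999, -0.001]
contact_force: [-1.0, -0.8, -0.3]
opening: 63.9
finger_force: 0.0
```

```bash
python3 - <<'E'
from h import *
goto(607,122.6,50,85);s=snap('wrist','w7');packtop(s,607,122.6,84);print(sense()['opening'])
g=cv2.cvtColor(s['color'],cv2.COLOR_RGB2GRAY);q=proj(s,[(607,122.6,84)])[0].astype(int)
print(g[q[1],q[0]-45:q[0]+45:3].tolist(),g[q[1]-45:q[1]+45:3,q[0]].tolist())
E
```

```text
t 34.7 pos [604.4 124.2 193.2] ydir 85.0 tz [-0.    -0.002 -1.   ] | TURN -0.0 SHIFT [-0.28 -0.11 14.32] rows 2.9
pred px [243.7 192.9] label 8 gray 71 box [ 220  169   50   42 1858]
rect [604.6 123.6] [40.  34.8] 85.0
63.8400382446534
[137, 133, 136, 136, 134, 136, 26, 31, 75, 71, 70, 70, 72, 72, 73, 71, 69, 70, 70, 69, 71, 69, 71, 70, 38, 22, 107, 134, 131, 132] [71, 70, 22, 24, 17, 17, 18, 21, 72, 68, 71, 70, 71, 71, 72, 71, 74, 70, 75, 72, 74, 127, 129, 86, 35, 128, 127, 125, 190, 223]
```

Call:
apply_moves(motion=[[-0.2,0,3.5,0],[0,0,3.5,0],[0,0,3.5,0],[0,0,2.5,0],[0,0,1.5,0],[0,0,0,0]])

```text
t: 35.5
eef_pos: [606.1, 123.4, 47.6]
eef_rot: [-0.001, 0.045, 0.999, -0.001]
contact_force: [-0.2, 0.1, 0.4]
opening: 64.0
finger_force: 0.0
```

Call:
apply_moves(motion=[[0,0,0,0],[0,0,0,0],[0,0,0,0],[0,0,0,0],[0,0,0,0]], gripper=0, grip_force=90)

```text
t: 36.12
eef_pos: [608.0, 124.6, 49.8]
eef_rot: [0.001, 0.044, 0.999, 0.0]
contact_force: [0.3, -1.4, 5.7]
opening: 48.8
finger_force: 93.7
```

Call:
apply_moves(motion=[[0,0,-0.4,0],[0,0,-0.4,0],[0,0,-0.4,0],[0,0,-0.6,0],[0,0,-1,0],[0,0,-2,0],[0,0,0,0]])

```text
t: 37.0
eef_pos: [607.3, 125.5, 99.0]
eef_rot: [0.001, 0.044, 0.999, 0.001]
contact_force: [0.5, -0.2, -2.4]
opening: 49.0
finger_force: 96.3
```

```bash
python3 - <<'E'
from h import *
for y in(-80,0,80): print(dl((608.3,-210.8),37,y))
p=dl((608.3,-210.8),37,-80);goto(*p,185,95)
E
```

```text
[ 652.1 -287.3]
[ 645.2 -207.6]
[ 638.2 -127.9]
t 37.0 pos [607.3 125.5  99. ] ydir 85.0 tz [ 0.002  0.002 -1.   ] | TURN -10.0 SHIFT [ -0.89 -41.5   -8.67] rows 8.5
```

Call:
apply_moves(motion=[[0,0,-4.3,0],[0,0,-4.3,0],[0,0,0,-10],[-0.1,-4.6,0,0],[-0.1,-4.6,0,0],[-0.1,-4.6,0,0],[-0.1,-4.6,0,0],[-0.1,-4.6,0,0],[-0.1,-4.6,0,0],[-0.1,-4.6,0,0],[-0.1,-4.6,0,0],[-0.1,-4.7,0,0],[0,0,0,0],[0,0,0,0]])

```text
t: 38.75
eef_pos: [651.0, -286.8, 181.3]
eef_rot: [-0.001, -0.043, 0.999, 0.001]
contact_force: [-0.2, 0.6, -2.4]
opening: 48.8
finger_force: 96.3
```

```bash
python3 - <<'E'
from h import *
goto(652.1,-287.3,66,95);t=snap('top','t2'); print(sense()['opening'])
cv2.imwrite('pics/t2c.png',cv2.resize(t['color'][100:300,90:420,::-1],(792,480),interpolation=cv2.INTER_CUBIC))
E
```

```text
t 38.75 pos [ 651.  -286.8  181.3] ydir 95.0 tz [-0.002  0.003 -1.   ] | TURN -0.0 SHIFT [-0.13 -0.1  11.53] rows 2.3
49.15944981297724
```

Call:
apply_moves(motion=[[-0.1,0.3,3.5,0],[0,0,3.5,0],[0,0,2.5,0],[0,0,1.2,0],[0,0,0.6,0],[0,0,0.2,0],[0,0,0,0]])

```text
t: 39.67
eef_pos: [653.0, -285.0, 68.4]
eef_rot: [0.001, -0.043, 0.999, -0.0]
contact_force: [0.3, -0.7, -2.1]
opening: 48.9
finger_force: 96.3
```

Call:
apply_moves(motion=[[0,0,0.2,0],[0,0,0.1,0],[0,0,0,0]])

```text
t: 40.05
eef_pos: [652.3, -284.7, 64.3]
eef_rot: [-0.0, -0.043, 0.999, 0.0]
contact_force: [-0.3, 1.0, -1.9]
opening: 48.9
finger_force: 96.3
```

Call:
apply_moves(motion=[[0,0,0.1,0],[0,0,0.1,0],[0,0,0,0]])

```text
t: 40.42
eef_pos: [652.4, -284.8, 63.0]
eef_rot: [0.0, -0.043, 0.999, -0.0]
contact_force: [-1.5, 0.3, 0.8]
opening: 49.0
finger_force: 96.9
```

Touchdown. Next I release and go to the middle pack.

Call:
apply_moves(motion=[[0,0,0.1,0],[0,0,0,0],[0,0,0,0],[0,0,-2,0],[0,0,-4,0],[0,0,-4,0],[0,0,-3,0],[0,0,0,0]], gripper=0.68)

```text
t: 41.42
eef_pos: [654.3, -286.2, 197.0]
eef_rot: [0.004, -0.044, 0.999, -0.002]
contact_force: [0.5, -0.0, 0.2]
opening: 57.8
finger_force: 0.0
```

```bash
python3 - <<'E'
from h import *
goto(614,208,190,85);print(sense()['opening'])
E
```

```text
t 41.42 pos [ 654.3 -286.2  197. ] ydir 95.0 tz [ 0.009 -0.004 -1.   ] | TURN 10.0 SHIFT [ 8.33 48.88  0.45] rows 9.9
57.78083973970298
```

Call:
apply_moves(motion=[[0,0,0,10],[0.8,4.9,0,0],[0.8,4.9,0,0],[0.8,4.9,0,0],[0.8,4.9,0,0],[0.8,4.9,0,0],[0.8,4.9,0,0],[0.8,4.9,0,0],[0.8,4.9,0,0],[0.8,4.9,0,0],[0.8,4.8,0,0],[0,0,0,0],[0,0,0,0]], gripper=0.75)

```text
t: 43.05
eef_pos: [615.3, 208.5, 190.8]
eef_rot: [-0.0, 0.044, 0.999, -0.001]
contact_force: [0.2, -0.6, 0.5]
opening: 64.0
finger_force: 0.0
```

```bash
python3 - <<'E'
from h import *
goto(613.5,208,48,85);s=snap('wrist','w8');packtop(s,613.5,208,84);t=snap('top','t3')
cv2.imwrite('pics/t3c.png',cv2.resize(t['color'][120:270,270:420,::-1],(600,600),interpolation=cv2.INTER_CUBIC))
E
```

```text
t 43.05 pos [615.3 208.5 190.8] ydir 85.0 tz [-0.001 -0.002 -1.   ] | TURN -0.0 SHIFT [ 0.16 -0.04 14.28] rows 2.9
pred px [244.6 188.5] label 5 gray 71 box [ 220  166   51   49 2162]
rect [615.2 208.2] [40.2 40.3] 84.9
```

View pics/t3c.png

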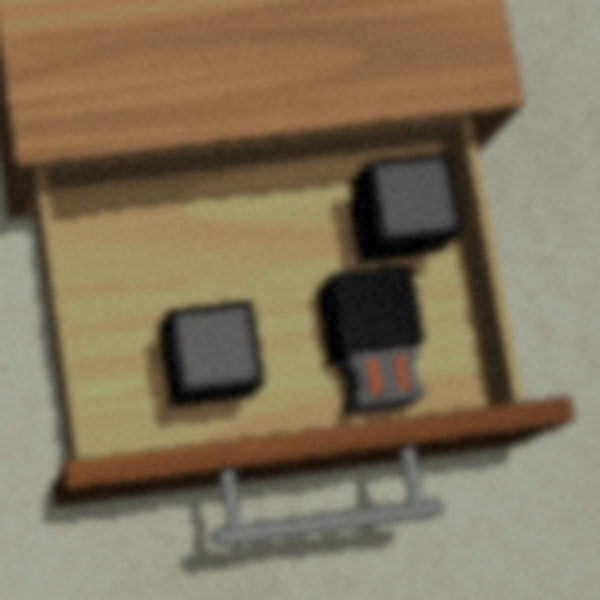

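The drawer holds three packs: one standing at front left (210,350), one lying at front right (375,330), and one standing at back right (405,205). Back middle and back left are free.

Call:
apply_moves(motion=[[0,0,3.5,0],[0,0,3.5,0],[0,0,3.5,0],[0,0,2.4,0],[0,0,1.3,0],[0,0,0,0]])

```text
t: 43.9
eef_pos: [615.2, 208.1, 48.7]
eef_rot: [-0.001, 0.045, 0.999, -0.001]
contact_force: [0.3, 0.4, -0.9]
opening: 64.1
finger_force: 0.0
```

Call:
apply_moves(motion=[[0,0,0,0],[0,0,0,0],[0,0,0,0],[0,0,0,0],[0,0,0,0]], gripper=0)

```text
t: 44.52
eef_pos: [616.9, 209.4, 51.0]
eef_rot: [0.002, 0.044, 0.999, 0.0]
contact_force: [0.1, -1.3, 6.4]
opening: 48.8
finger_force: 93.7
```

Call:
apply_moves(motion=[[0,0,-0.4,0],[0,0,-0.4,0],[0,0,-0.4,0],[0,0,-0.6,0],[0,0,-1,0],[0,0,-2,0],[0,0,0,0]])

```text
t: 45.4
eef_pos: [616.1, 210.5, 100.3]
eef_rot: [0.001, 0.043, 0.999, 0.001]
contact_force: [0.5, -0.3, -2.4]
opening: 48.8
finger_force: 96.2
```

```bash
python3 - <<'E'
from h import *
p=dl((608.3,-210.8),37,2);print(p);goto(*p,185,95)
E
```

```text
[ 645.  -205.6]
t 45.4 pos [616.1 210.5 100.3] ydir 85.0 tz [ 0.003  0.003 -1.   ] | TURN -10.0 SHIFT [  0.72 -41.68  -8.57] rows 8.5
```

Call:
apply_moves(motion=[[0,0,-4.3,0],[0,0,-4.3,0],[0,0,0,-10],[0.1,-4.7,0,0],[0.1,-4.7,0,0],[0.1,-4.7,0,0],[0.1,-4.6,0,0],[0.1,-4.6,0,0],[0.1,-4.6,0,0],[0.1,-4.6,0,0],[0,-4.6,0,0],[0,-4.6,0,0],[0,0,0,0],[0,0,0,0]])

```text
t: 47.15
eef_pos: [644.1, -205.5, 182.6]
eef_rot: [-0.001, -0.043, 0.999, 0.001]
contact_force: [0.1, 1.4, -2.3]
opening: 48.8
finger_force: 96.2
```

```bash
python3 - <<'E'
from h import *
goto(645,-205.6,67,95); print(sense()['opening'])
E
```

```text
t 47.15 pos [ 644.1 -205.5  182.6] ydir 95.0 tz [-0.002  0.003 -1.   ] | TURN -0.0 SHIFT [-0.11 -0.05 11.56] rows 2.3
48.826112665061856
```

Call:
apply_moves(motion=[[-0.1,0,3.5,0],[0,0,3.5,0],[0,0,2.5,0],[0,0,1.2,0],[0,0,0.7,0],[0,0,0.2,0],[0,0,0,0]])

```text
t: 48.02
eef_pos: [646.3, -206.7, 68.3]
eef_rot: [0.001, -0.043, 0.999, -0.0]
contact_force: [-0.1, 0.2, -0.9]
opening: 48.6
finger_force: 96.2
```

Call:
apply_moves(motion=[[0,0,0.1,0],[0,0,0.1,0],[0,0,0,0]])

```text
t: 48.4
eef_pos: [645.6, -206.5, 65.3]
eef_rot: [0.0, -0.043, 0.999, 0.0]
contact_force: [0.4, 0.5, -2.6]
opening: 48.6
finger_force: 96.2
```

Call:
apply_moves(motion=[[0,0,0.1,0],[0,0,0.1,0],[0,0,0,0]])

```text
t: 48.78
eef_pos: [645.8, -206.6, 64.0]
eef_rot: [0.0, -0.043, 0.999, 0.0]
contact_force: [-1.2, 0.8, 1.6]
opening: 48.6
finger_force: 96.9
```

Call:
apply_moves(motion=[[0,0,0,0],[0,0,0,0],[0,0,0,0],[0,0,-2,0],[0,0,-4,0],[0,0,-4,0],[0,0,-3,0],[0,0,0,0]], gripper=0.68)

```text
t: 49.78
eef_pos: [647.8, -207.9, 198.7]
eef_rot: [0.004, -0.043, 0.999, -0.002]
contact_force: [-0.1, -0.8, -0.2]
opening: 58.1
finger_force: 0.0
```

```bash
python3 - <<'E'
from h import *
goto(622,293,190,85);print(sense()['opening'])
E
```

```text
t 49.77 pos [ 647.8 -207.9  198.7] ydir 95.0 tz [ 0.009 -0.003 -1.   ] | TURN 10.0 SHIFT [ 6.94 49.68  0.68] rows 10.0
58.12598541378884
```

Call:
apply_moves(motion=[[0,0,0,10],[0.7,5,0,0],[0.7,5,0,0],[0.7,5,0,0],[0.7,5,0,0],[0.7,5,0,0],[0.7,5,0,0],[0.7,5,0,0],[0.7,5,0,0],[0.7,5,0,0],[0.7,4.7,0,0],[0,0,0,0],[0,0,0,0]], gripper=0.75)

```text
t: 51.4
eef_pos: [619.3, 293.8, 192.7]
eef_rot: [-0.0, 0.044, 0.999, -0.001]
contact_force: [-0.6, -1.6, 0.3]
opening: 63.9
finger_force: 0.0
```

```bash
python3 - <<'E'
from h import *
goto(622,293,48.5,85);s=snap('wrist','w9');packtop(s,622,293,84)
E
```

```text
t 51.4 pos [619.3 293.8 192.7] ydir 85.0 tz [-0.001 -0.002 -1.   ] | TURN -0.0 SHIFT [-0.28 -0.03 14.42] rows 2.9
pred px [244.8 193.1] label 12 gray 64 box [ 220  170   50   42 1871]
rect [620.1 293.2] [39.7 34.8] 85.0
```

Call:
apply_moves(motion=[[-0.2,0,3.5,0],[0,0,3.5,0],[0,0,3.5,0],[0,0,2.5,0],[0,0,1.4,0],[0,0,0,0]])

```text
t: 52.2
eef_pos: [621.2, 292.9, 48.6]
eef_rot: [-0.001, 0.045, 0.999, -0.001]
contact_force: [0.1, -0.7, 0.9]
opening: 64.4
finger_force: 0.0
```

Call:
apply_moves(motion=[[0,0,0,0],[0,0,0,0],[0,0,0,0],[0,0,0,0],[0,0,0,0]], gripper=0)

```text
t: 52.82
eef_pos: [622.8, 294.5, 51.1]
eef_rot: [0.002, 0.044, 0.999, 0.0]
contact_force: [0.5, -1.4, 5.7]
opening: 48.8
finger_force: 93.9
```

Call:
apply_moves(motion=[[0,0,-0.4,0],[0,0,-0.4,0],[0,0,-0.4,0],[0,0,-0.6,0],[0,0,-1,0],[0,0,-2,0],[0,0,0,0]])

```text
t: 53.7
eef_pos: [622.6, 296.0, 101.0]
eef_rot: [0.002, 0.043, 0.999, 0.002]
contact_force: [-0.1, 0.6, -2.5]
opening: 48.9
finger_force: 96.2
```

```bash
python3 - <<'E'
from h import *
p=dl((608.3,-210.8),37,77);print(p);goto(*p,185,95)
E
```

```text
[ 638.4 -130.9]
t 53.7 pos [622.6 296.  101. ] ydir 85.0 tz [ 0.004  0.003 -1.   ] | TURN -10.0 SHIFT [  2.11 -42.64  -8.53] rows 8.7
```

Call:
apply_moves(motion=[[0,0,-4.3,0],[0,0,-4.3,0],[0,0,0,-10],[0.2,-4.8,0,0],[0.2,-4.8,0,0],[0.2,-4.8,0,0],[0.2,-4.8,0,0],[0.2,-4.7,0,0],[0.2,-4.7,0,0],[0.2,-4.7,0,0],[0.2,-4.7,0,0],[0.2,-4.7,0,0],[0,0,0,0],[0,0,0,0]])

```text
t: 55.45
eef_pos: [640.2, -131.4, 183.2]
eef_rot: [-0.0, -0.043, 0.999, 0.001]
contact_force: [1.3, 0.8, -1.7]
opening: 49.1
finger_force: 96.3
```

```bash
python3 - <<'E'
from h import *
goto(638.4,-130.9,67,95); print(sense()['opening'])
E
```

```text
t 55.45 pos [ 640.2 -131.4  183.2] ydir 95.0 tz [-0.001  0.002 -1.   ] | TURN -0.0 SHIFT [ 0.17  0.04 11.62] rows 2.3
49.082545609868625
```

Call:
apply_moves(motion=[[0.3,0,3.5,0],[0,0,3.5,0],[0,0,2.5,0],[0,0,1.2,0],[0,0,0.7,0],[0,0,0.3,0],[0,0,0,0]])

```text
t: 56.32
eef_pos: [638.1, -132.7, 67.1]
eef_rot: [0.001, -0.043, 0.999, -0.0]
contact_force: [-1.0, 0.1, -2.4]
opening: 48.9
finger_force: 96.3
```

Call:
apply_moves(motion=[[0,0,0.1,0],[0,0,0.1,0],[0,0,0,0]])

```text
t: 56.7
eef_pos: [637.6, -132.6, 64.3]
eef_rot: [0.0, -0.043, 0.999, 0.0]
contact_force: [-0.1, 0.0, -4.1]
opening: 49.1
finger_force: 96.3
```

Call:
apply_moves(motion=[[0,0,0.1,0],[0,0,0,0]])

```text
t: 56.95
eef_pos: [637.7, -132.7, 64.1]
eef_rot: [0.0, -0.043, 0.999, 0.0]
contact_force: [-2.0, -0.5, 2.1]
opening: 48.8
finger_force: 97.0
```

Call:
apply_moves(motion=[[0,0,0,0],[0,0,0,0],[0,0,0,0],[0,0,-2,0],[0,0,-4,0],[0,0,-4,0],[0,0,-3,0],[0,0,0,0]], gripper=0.68)

```text
t: 57.95
eef_pos: [639.5, -133.6, 196.8]
eef_rot: [0.003, -0.043, 0.999, -0.001]
contact_force: [0.1, -0.0, -0.1]
opening: 58.3
finger_force: 0.0
```

```bash
python3 - <<'E'
from h import *
goto(428,-226.5,195,95)
E
```

```text
t 57.95 pos [ 639.5 -133.6  196.8] ydir 95.0 tz [ 0.007 -0.002 -1.   ] | TURN -0.0 SHIFT [21.88 -7.41  0.05] rows 4.6
```

Call:
apply_moves(motion=[[4.4,-1.5,0,0],[4.4,-1.5,0,0],[4.4,-1.5,0,0],[4.4,-1.5,0,0],[4.3,-1.4,0,0],[0,0,0,0],[0,0,0,0]], gripper=0)

```text
t: 58.82
eef_pos: [426.0, -224.6, 192.7]
eef_rot: [-0.0, -0.044, 0.999, 0.0]
contact_force: [0.8, -0.0, -0.5]
opening: -0.4
finger_force: 0.0
```

```bash
python3 - <<'E'
from h import *
goto(428,-226.5,82,95);t=snap('top','t4');print(sense()['opening'])
cv2.imwrite('pics/t4c.png',cv2.resize(t['color'][120:270,240:420,::-1],(720,600),interpolation=cv2.INTER_CUBIC))
E
```

```text
t 58.83 pos [ 426.  -224.6  192.7] ydir 95.0 tz [-0.     0.001 -1.   ] | TURN -0.0 SHIFT [-0.19 -0.22 11.07] rows 2.2
-0.011314120673224525
```

View pics/t4c.png

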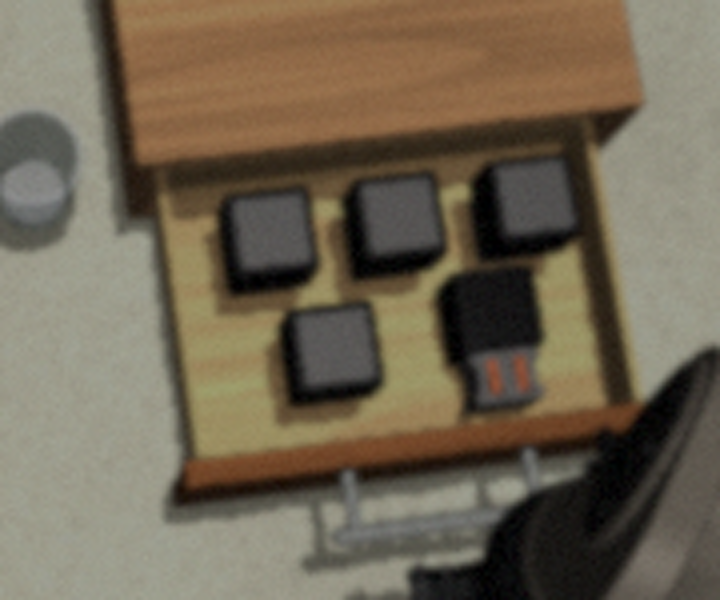

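All five packs are on the drawer floor, four standing and one lying. Next I shut the drawer by pushing on the bar.

Call:
apply_moves(motion=[[-0.1,-0.2,3.5,0],[0,0,3.5,0],[0,0,3,0],[0,0,1.2,0],[0,0,0,0],[-0.6,0,0,0],[-0.6,0,0,0],[-0.6,0,0,0],[-0.6,0,0,0],[-0.6,0,0,0],[-0.8,0,0,0],[-1,0,0,0],[-1,0,0,0],[-1,0,0,0],[-1,0,0,0],[-1,0,0,0],[-1,0,0,0],[-1,0,0,0]])

```text
t: 61.12
eef_pos: [535.2, -217.6, 81.2]
eef_rot: [-0.0, -0.043, 0.999, 0.0]
contact_force: [-2.0, 0.9, 1.5]
opening: 0.1
finger_force: 1.2
```

Call:
apply_moves(motion=[[-1,0,0,0],[-1,0,0,0],[-1,0,0,0],[-0.8,0,0,0],[-0.8,0,0,0],[-0.5,0,0,0],[-0.3,0,0,0],[0,0,0,0]])

```text
t: 62.12
eef_pos: [589.1, -213.6, 81.5]
eef_rot: [0.001, -0.043, 0.999, -0.0]
contact_force: [-0.6, -0.5, 0.2]
opening: -0.1
finger_force: 0.1
```

Call:
apply_moves(motion=[[-0.4,0,0,0],[-0.6,0,0,0],[-0.6,0,0,0],[-0.4,0,0,0],[-0.3,0,0,0],[-0.2,0,0,0],[0,0,0,0]])

```text
t: 63.0
eef_pos: [613.8, -211.3, 81.4]
eef_rot: [0.001, -0.043, 0.999, -0.0]
contact_force: [-0.4, -0.5, 0.2]
opening: 0.2
finger_force: 0.3
```

Call:
apply_moves(motion=[[-0.3,0,0,0],[-0.3,0,0,0],[0,0,0,0],[0,0,0,0]])

```text
t: 63.5
eef_pos: [616.8, -211.0, 81.3]
eef_rot: [-0.002, -0.043, 0.999, 0.0]
contact_force: [-6.8, -1.2, 3.4]
opening: -0.0
finger_force: 3.3
```

Force rises at TCP x 617, which is the shut position. One more small push, then I back off.

Call:
apply_moves(motion=[[-0.3,0,0,0],[-0.2,0,0,0],[0,0,0,0],[0,0,0,0]])

```text
t: 64.0
eef_pos: [616.8, -211.0, 81.2]
eef_rot: [-0.007, -0.042, 0.999, 0.002]
contact_force: [-16.1, 2.0, 11.1]
opening: 0.2
finger_force: 7.9
```

Call:
apply_moves(motion=[[0.5,0,0,0],[1.5,0,0,0],[3,0,0,0],[4,0,0,0],[4,0,0,0],[0,0,-4,0],[0,0,-4,0],[0,0,0,0],[0,0,0,0]])

```text
t: 65.12
eef_pos: [495.3, -220.8, 161.1]
eef_rot: [0.0, -0.044, 0.999, 0.0]
contact_force: [-0.5, 0.3, 0.2]
opening: 0.0
finger_force: 0.0
```

```bash
python3 - <<'E'
from h import *
st=sense();print(st['eef_pos'].round(1),st['contact_force'].round(1))
s=snap('wrist','w10');g=cv2.cvtColor(s['color'],cv2.COLOR_RGB2GRAY)
h=np.array([468.8,-223])+165*u
q=proj(s,[(*(h+b*v),95) for b in(-30,0,30)]);print(h,q,proj(s,[(*(h+a*u),95) for a in(-8,0,8)]))
t=snap('top','t5');G=cv2.cvtColor(t['color'],cv2.COLOR_RGB2GRAY)
Q=proj(t,[(*(h+35*v),95),(*(h-35*v),95)]);print(Q)
for a,b in Q.astype(int): print(G[b-8:b+9,a].tolist())
o=cv2.resize(t['color'][90:240,200:400,::-1],(800,600),interpolation=cv2.INTER_CUBIC);cv2.imwrite('pics/t5c.png',o)
E
```

```text
[ 495.3 -220.8  161.1] [-0.5  0.3  0.2]
[ 633.173 -208.612] [[209.6 363.7]
 [245.6 363.8]
 [281.6 363.6]] [[245.6 356.5]
 [245.6 363.8]
 [245.6 371. ]]
[[324.7 180. ]
 [355.  176.4]]
[32, 50, 74, 79, 79, 81, 94, 107, 109, 100, 104, 133, 150, 151, 151, 149, 143]
[30, 46, 69, 83, 86, 86, 98, 107, 113, 96, 105, 128, 149, 150, 152, 150, 143]
```

View pics/t5c.png

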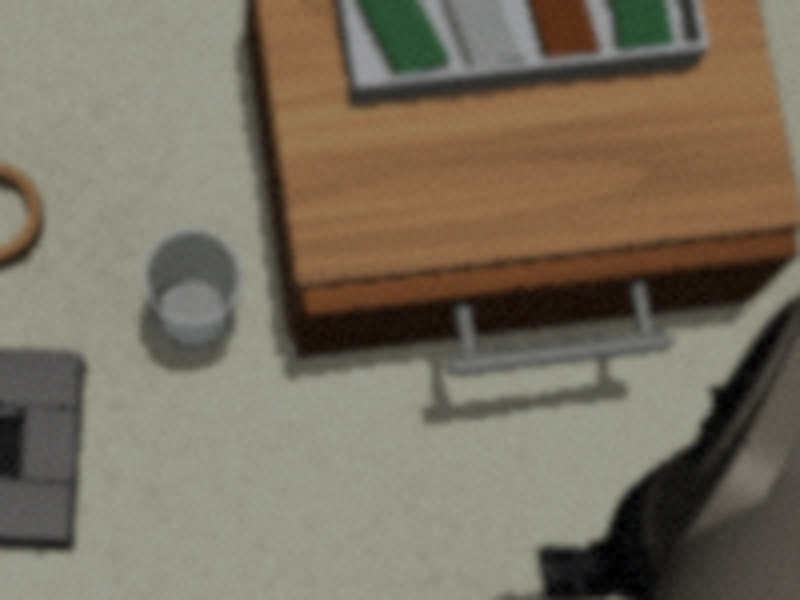

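The drawer front sits flush against the carcass, with the bar at about (560,352) in the crop. The tumbler stands at (192,288), the arm is clear, and the bar lies where the shut position predicts, so I'm handing in.

```bash
python3 -c "
from plant import *
print(sign_off())"
```

```text
the job is handed in; nothing more can be done
None
```

All five packs are in the drawer (four standing, one lying), the drawer is pushed fully shut, the tumbler is still standing, and the job was handed in at about 65 s; sign-off gave no verdict.

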